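# Centre the sugar shaker on the portion scale

## Robot

A 6-joint arm with a two-finger parallel gripper is mounted at the origin on the work surface. World frame = base frame: x ahead of the robot, y to its left, z up, the work surface at z = 0. Lengths are in m, angles in rad, forces in N, time in s.
With the tool pointing down it reaches from about 0.35 to 0.975 m from the base axis. Payload 7.1 kg.
Tool frame: the origin (TCP) lies midway between the tips of the shut fingers; the grasp point (between the pads) lies 19 mm behind it; z points along the fingers, y is the line along which they close (so a half turn about z gives the same grasp; the last joint's range is limited). The gripper opens to 88 mm and grips with 3 to 60 N. Pads are 20 mm wide; open, the fingers measure 115 mm over their backs; the gripper's body (75 mm by 178 mm) begins 61 mm behind the grasp point.
Start: joints at [-1.29, 0.423, 1.63, -0, 1.089, -0.019], TCP at [0.185, -0.597, 0.223] pointing down, gripper open.
Joint ranges: [-3, 3], [-0.9, 2.11], [0.09, 2.58], [-1.31, 4.45], [0.11, 2.69], [-2.54, 2.54]. Speed limits (rad/s): [2.39, 2.39, 3.01, 3.14, 3.14, 3.14].

## Interface

Orientations are given as a unit quaternion [w, x, y, z].
In Python, from station import move_pose, movel, movej, command_gripper, wait, inverse_kinematics, read_camera, camera_info, MotionError, job_done, get_time, get_joint_pos, get_qvel, get_effort, get_tcp_pos, get_ee_rot, get_ft_force, get_ft_torque, get_grip_width, get_finger_force gives the robot as it stands. Calls block until the motion is done:
- move_pose(position, orientation): joint-space move of the TCP to a pose.
- movel(position, frame=None, v=0.15, until_force=None): straight line of the TCP; frame=None keeps the orientation; v is the mean speed in m/s. With until_force (N) it stops when the force on the tool has changed by that much, and returns True; else False.
- movej(angles): joint-space move.
- command_gripper(opening): opening from 0.0 (shut) to 1.0 (fully open); the grip force is fixed at half the most; returns when the fingers have stopped.
- wait(seconds).
- inverse_kinematics(position, orientation): joint angles nearest the present ones, or None.
- read_camera(name): name is "scene" or "top" or "wrist"; returns the picture (384x512x3 uint8, red, green, blue); there is no depth.
- camera_info(name): a dict with "intrinsics" (3x3 intrinsics, pixels), "dist" ([k1, k2, p1, p2, k3] as OpenCV has them; the pictures are not rectified), "T" (4x4, takes a point from camera to world coordinates); the wrist camera has in their place "tool_from_camera" (4x4, takes a point from camera to tool coordinates, whose origin is the TCP and whose axes are the flange's). Camera axes: x right, y up, looking along -z (the intrinsics and any distortion apply to the point x, -y, -z); pixel columns grow to the right and rows downward; lengths in m; the calibration is good to about 2 mm. A picture is of the moment at which its call begins: read the wrist's pose just before it. camera_info takes no time and is no camera call.
A pose or a line that the arm cannot do raises MotionError and nothing moves.
- job_done(): hands the job in; it is judged then, once.
Readings, each from a call of its own:
- get_time(): time.
- get_joint_pos(): joint angles.
- get_qvel(): joint speeds.
- get_effort(): joint torques, N m.
- get_tcp_pos(): TCP position.
- get_ee_rot(): TCP orientation.
- get_ft_force(): force on the tool from outside, world axes, zero at the start.
- get_ft_torque(): the same for the moment, N m.
- get_grip_width(): opening from 0.0 (shut) to 1.0 (fully open).
- get_finger_force(): force on a finger pad.
Only numpy, scipy, OpenCV 4.12 (cv2) and the standard library are available. Lean on these libraries where they do the work, as an engineer would, in place of code of your own. Each camera call takes 0.05 s, during which the arm holds its last target. There are 200 camera calls.

## Task

The little amber sugar shaker stands off-centre on the small round steel pan of the kitchen scale. Without gripping or lifting it, centre it on the pan with light taps low on its side, keeping it upright; then, with it standing free at the centre, press the green button on the scale all the way down and let it come back up. Leave everything else on the table where it is.

Things in the scene. Friction and masses are not known exactly. Their poses are not given: they have to be found in the camera images.
- shaker: Loose pear-shaped sugar shaker, amber glass, steel cap, 67 mm tall, about 0.16 kg. Origin: centre of its underside; z up its axis. Foot radius 17 mm; widest, radius 27 mm, 13 to 18 mm up; radius 13.5 mm at 46 mm; cap radius 15 mm to 58 mm, then 8 mm. A slow level push at the widest part slides it (friction about 0.6) and it stops with the push; above 25 mm, fast, or over 5 N tips or harms it.
- pan_centre (a point): Centre of the flat top of the scale's fixed round steel pan: radius 46 mm, 8 mm thick, top 65 mm above the table, 25 mm above the scale's white body; a thin blue circle of radius 34 mm is drawn round it. z up; its x and y directions mean nothing. The shaker starts upright on the pan, 16 to 26 mm off this point, in any direction.
- ok_top (a point): Centre of the top face of the green round push button (radius 13 mm, in a grey collar of radius 21 mm) on the scale's body, about 127 mm from the pan's centre on the robot's side; its top stands about 58 mm above the table when up, the collar's 52 mm. Pressed straight down.
- ok (a joint): Travel of the green button in m: 0 up, 0.005 fully down (about 4 N, on a spring; it rises by itself). It counts as pressed beyond 0.0035.
- scale: Fixed white kitchen scale, 230 x 160 mm, body top at 40 mm, carrying pan and button. Origin on the table under the pan's centre; -x points to the button's end (155 mm away; the other end is 75 mm away), z up. The button lies at (-125, -20) mm in this frame, a dark display beside it.
- salt_pot: Bystander: blue ceramic salt pot, 42 mm across, 58 mm tall, loose beside the scale, to its +y side. Origin at the centre of its underside.
- spoon: Bystander: steel spoon with a wooden handle, 140 mm long, lying loose on the table on the scale's -y side. Origin at mid-length at table height, x along it towards the bowl.
- mug: Bystander: white mug, 76 mm across, 85 mm tall, on the left. Origin at the centre of its underside.
- bowl: Bystander: white bowl, 120 mm across, 50 mm tall, on the right. Origin at the centre of its underside.
- water0: Bystander: clear water bottle with blue cap, 62 mm across, 190 mm tall, on the left. Origin at the centre of its underside.
- water1: Bystander: clear water bottle with blue cap, 62 mm across, 190 mm tall, on the left. Origin at the centre of its underside.

How it is judged:
By the outcome, as a careful person would: the job done as asked, in the order asked, and still so for the second after the job is handed in, with the robot touching nothing.
It also fails if it takes over 48 s, if anything falls off the work surface, if the arm or the gripper's body presses on something with over 40 N, if the wrist force passes 120 N, or if a joint passes its speed limit or range.

## Working session

There is one attempt and no reset: what is moved stays moved. The work goes in short steps, each a Python script; the robot and the scene stay as the last script left them, time stands still between calls to the robot, and variables do not carry over. Pictures are saved under pics/ and viewed, at most 10 in all, crops included, and the job is handed in when it is done.

```bash
mkdir -p pics; ls; python3 - <<'E'
from station import *
import cv2
for n in ("scene","top"):
    im=read_camera(n); cv2.imwrite(f"pics/{n}0.png",im[:,:,::-1])
    print(n,camera_info(n))
print(camera_info("wrist"),get_time(),get_ee_rot())
E
```

```text
pics
scene {'intrinsics': array([[429.42446801,   0.        , 255.58856366],
       [  0.        , 429.42446801, 192.34448423],
       [  0.        ,   0.        ,   1.        ]]), 'dist': array([0.00976739, 0.        , 0.        , 0.        , 0.        ]), 'T': array([[ 0.158495  , -0.70086064,  0.69546654,  1.49908295],
       [ 0.98721695,  0.1005083 , -0.12369631, -0.15083113],
       [ 0.01679372,  0.7061816 ,  0.70783156,  1.04509209],
       [ 0.        ,  0.        ,  0.        ,  1.        ]])}
top {'intrinsics': array([[380.50139935,   0.        , 257.5477223 ],
       [  0.        , 380.50139935, 190.3733708 ],
       [  0.        ,   0.        ,   1.        ]]), 'dist': array([-0.05264468,  0.        ,  0.        ,  0.        ,  0.        ]), 'T': array([[-0.01479907,  0.9809177 , -0.19385934,  0.31298685],
       [-0.99980839, -0.0120326 ,  0.01544029,  0.01073138],
       [ 0.01281302,  0.1940507 ,  0.98090782,  1.16018348],
       [ 0.        ,  0.        ,  0.        ,  1.        ]])}
{'intrinsics': array([[321.17965809,   0.        , 256.26206615],
       [  0.        , 321.17965809, 193.80206018],
       [  0.        ,   0.        ,   1.        ]]), 'dist': array([-0.07630381,  0.        ,  0.        ,  0.        ,  0.        ]), 'tool_from_camera': array([[ 1.13397353e-04,  9.60204691e-01,  2.79297223e-01,
         7.74061352e-02],
       [ 9.99999870e-01,  2.97065905e-05, -5.08138764e-04,
         8.10999640e-04],
       [-4.96214193e-04,  2.79297244e-01, -9.60204563e-01,
        -1.62069342e-01],
       [ 0.00000000e+00,  0.00000000e+00,  0.00000000e+00,
         1.00000000e+00]])} 0.1 [-6.84052343e-04  9.88787873e-01  1.49325366e-01 -9.35056437e-05]
```

View pics/top0.png

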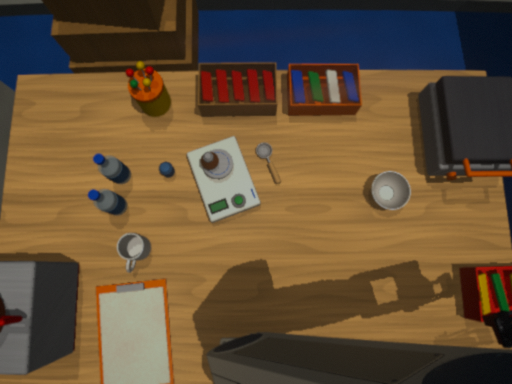

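View pics/scene0.png

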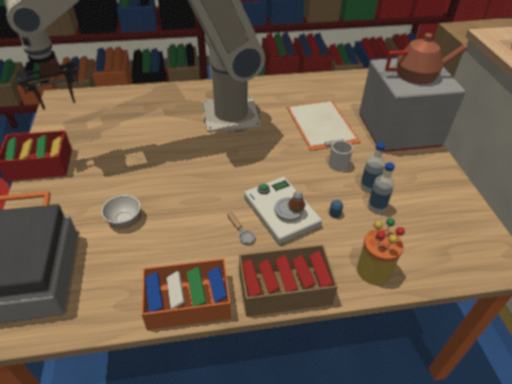

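Top view: the pan is at about (217,163), the shaker beyond it at (209,158) to the upper left, and the button at (239,201). The salt pot is at (166,170) and the spoon at (268,162).

```bash
cat > h.py <<'E'
from station import *
import cv2, numpy as np
from scipy.spatial.transform import Rotation as R
def ray(n,uv,T=None):
    c=camera_info(n); T=c["T"] if T is None else T
    p=cv2.undistortPoints(np.array([[uv]],float),c["intrinsics"],c["dist"])[0,0]
    return T[:3,3],T[:3,:3]@np.array([p[0],-p[1],-1])
def at(n,uv,z,T=None):
    o,d=ray(n,uv,T); return o+d*(z-o[2])/d[2]
def proj(n,P,T=None):
    c=camera_info(n); T=c["T"] if T is None else T
    q=(np.atleast_2d(P)-T[:3,3])@T[:3,:3]; q=q*[1,-1,-1]
    return cv2.projectPoints(q,np.zeros(3),np.zeros(3),c["intrinsics"],c["dist"])[0][:,0]
def wristT():
    q=get_ee_rot(); W=np.eye(4); W[:3,:3]=R.from_quat([q[1],q[2],q[3],q[0]]).as_matrix(); W[:3,3]=get_tcp_pos()
    return W@camera_info("wrist")["tool_from_camera"]
def quat(a): # tool down, tool x at yaw a
    q=(R.from_euler('z',a)*R.from_euler('x',np.pi)).as_quat(); return [q[3],q[0],q[1],q[2]]
def snap(f):
    T=wristT(); im=read_camera("wrist"); cv2.imwrite(f"pics/{f}.png",im[:,:,::-1]); np.save(f"pics/{f}.npy",T)
E
python3 - <<'E'
from h import *
P=at("top",(217,163),.065);B=at("top",(239,201),.058);print(P,B,np.linalg.norm((P-B)[:2]))
print(at("top",(166,170),.05))
print(get_ee_rot(),R.from_quat(np.roll(get_ee_rot(),-1)).as_matrix().round(2))
command_gripper(0)
# look: TCP short of the pan, camera ahead of it (tool x outward if camera lies at +x)
yaw=np.arctan2(P[1],P[0])
for a in (yaw,yaw+np.pi): print(a,inverse_kinematics([P[0]-.05,P[1],.27],quat(a)))
move_pose([P[0]-.05,P[1],.27],quat(yaw))
snap("w1");print(get_time(),wristT()[:3,3])
E
```

```text
[0.61391769 0.11289752 0.065     ] [0.49968719 0.04829903 0.058     ] 0.13123098675417055
[0.59820546 0.26757769 0.05      ]
[-6.84052343e-04  9.88787873e-01  1.49325366e-01 -9.35056437e-05] [[ 0.96  0.3  -0.  ]
 [ 0.3  -0.96  0.  ]
 [ 0.   -0.   -1.  ]]
0.18186490046969433 [ 1.76896658e-01  2.98269843e-01  1.69863285e+00 -4.44089210e-16
  1.14468996e+00  1.56582808e+00]
3.3234575540594875 [ 0.17689666  0.29826984  1.69863285  0.          1.14468996 -1.57576457]
4.3333 [0.64043183 0.12548809 0.43198745]
```

View pics/w1.png

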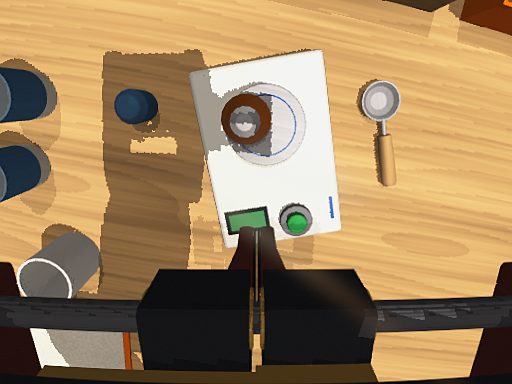

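The wrist view shows the shaker at (245,118) on the pan. The blue circle is centred near (266,125), the button is at (296,222), and the cap is at about (245,121). I'll fit these models to the image.

```bash
cat > fit.py <<'E'
from h import *
from scipy.optimize import minimize, least_squares
th=np.linspace(0,2*np.pi,60)
def ring(c,r,z): return np.c_[c[0]+r*np.cos(th),c[1]+r*np.sin(th),np.full(60,z)]
PROF=[(17,0),(23,5),(27,13),(27,18),(22,30),(13.5,46),(15,47),(15,58),(8,58),(8,67)]
def fit(f,P0,wid=70,save=True):
    T=np.load(f"pics/{f}.npy"); im=cv2.imread(f"pics/{f}.png"); hsv=cv2.cvtColor(im,cv2.COLOR_BGR2HSV)
    h,s,v=cv2.split(hsv)
    reg=np.zeros(h.shape,np.uint8); cv2.fillConvexPoly(reg,proj("wrist",ring(P0,.046+.008,.065),T).astype(int),1)
    blue=(h>105)&(h<130)&(s>70)&(v>60)&(reg>0)
    vv,uu=np.nonzero(blue); W=np.array([at("wrist",(u,w),.065,T)[:2] for u,w in zip(uu,vv)])
    r=least_squares(lambda c:np.hypot(*(W-c).T)-.034,P0[:2],loss="soft_l1",f_scale=.001); C=r.x
    print("pan",C,len(W),"med resid mm",1e3*np.median(abs(np.hypot(*(W-C).T)-.034)))
    vis=cv2.resize(im,None,fx=4,fy=4,interpolation=cv2.INTER_CUBIC)
    amb=((h<20)&(s>110)&(v<150)&(reg>0)).astype(np.uint8)
    n,l,st,_=cv2.connectedComponentsWithStats(amb); amb=(l==1+np.argmax(st[1:,4])).astype(np.uint8)
    amb=cv2.morphologyEx(amb,cv2.MORPH_OPEN,np.ones((3,3)))
    hull=cv2.convexHull(np.argwhere(amb)[:,::-1].astype(np.int32)).astype(np.float32)
    def model(c): return cv2.convexHull(np.vstack([proj("wrist",ring(c,a/1e3,.065+b/1e3),T) for a,b in PROF]).astype(np.float32))
    def cost(c):
        i,_=cv2.intersectConvexConvex(hull,model(c/1e3)); return -i/(cv2.contourArea(hull)+cv2.contourArea(model(c/1e3))-i)
    m=hull[:,0].mean(0); s0=at("wrist",m,.08,T)[:2]
    r=minimize(cost,s0*1e3,method="Nelder-Mead",options=dict(initial_simplex=s0*1e3+np.array([[0,0],[4,0],[0,4]]))); S=r.x/1e3
    print("shaker",S,"IoU",-r.fun,"off mm",1e3*(S-C),1e3*np.hypot(*(S-C)))
    g=(h>40)&(h<85)&(s>120)&(v>80)
    n,l,st,ce=cv2.connectedComponentsWithStats(g.astype(np.uint8)); 
    pb=proj("wrist",[[*C,.065]],T)[0]
    ks=[k for k in range(1,n) if st[k,4]>60]
    Bs=[at("wrist",ce[k],.057,T)[:2] for k in ks]
    for k,b in zip(ks,Bs): print("green",ce[k].round(),b,st[k,4],"dist",np.hypot(*(b-C)))
    for pts,col in [(proj("wrist",ring(C,.034,.065),T),(255,0,255)),(proj("wrist",ring(C,.046,.065),T),(0,255,255)),(model(S)[:,0],(0,255,0)),(hull[:,0],(255,255,255))]:
        cv2.polylines(vis,[((pts+.5)*4).astype(int)],True,col,1)
    x,y=(pb*4).astype(int); x0=max(0,x-300);y0=max(0,y-250); cv2.imwrite(f"pics/{f}_fit.png",vis[y0:y0+500,x0:x0+600])
    return C,S,Bs
E
python3 -c "
from fit import *
fit('w1',np.array([.614,.113]))"
```

```text
pan [0.61603394 0.11086501] 152 med resid mm 0.31219862441285784
shaker [0.61970463 0.13281458] IoU 0.9523456055663093 off mm [ 3.67068472 21.94956853] 22.254381253493968
green [297. 223.] [0.50451947 0.04878494] 281 dist 0.12762998636302691
```

View pics/w1_fit.png

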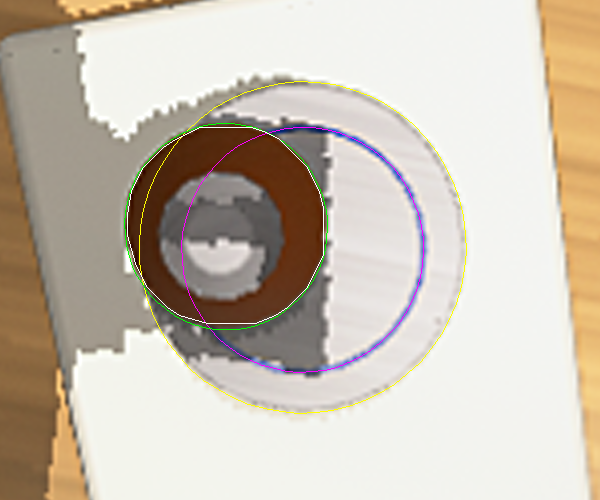

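The fits agree with the given sizes: button to pan is 127.6 mm, and the blue circle's residual is 0.3 mm. The shaker is 22.3 mm off. I'll push it from the outside with the shut fingers and stop about 2 mm short.

```bash
cat > push.py <<'E'
from fit import *
def push(C,S,stop,gap=.02,half=.010,z=.073,v=.015):
    """push shaker at S towards C, ending with expected centre `stop` m short of C"""
    u=(S-C)/np.hypot(*(S-C)); a=np.arctan2(u[1],u[0]); r=half+.027
    if a<-1.2: a+=np.pi   # same face, half turn
    if a>2.2: a-=np.pi
    st=S+u*(r+gap); en=C+u*(r+stop)
    move_pose([*st,.16],quat(a)); movel([*st,z],v=.08)
    f0=np.array(get_ft_force()); hit=movel([*en,z],v=v,until_force=4)
    print("hit",hit,"dF",np.array(get_ft_force())-f0,get_tcp_pos())
    movel([*(en+u*.035),z],v=.08); p=en+u*.035; movel([*p,.16],v=.15)
E
python3 - <<'E'
from push import *
C=np.array([.61603,.11087]);S=np.array([.61970,.13281])
push(C,S,.002)
move_pose([.566,.111,.27],quat(.18)); snap("w2"); print(get_time()); fit("w2",C)
E
```

```text
hit False dF [-0.06991665  0.48934143  0.60016159] [0.62248129 0.14937018 0.07299401]
11.875
pan [0.61601158 0.11063705] 228 med resid mm 0.335517164058708
shaker [0.61525111 0.11134527] IoU 0.9447072112636145 off mm [-0.76046866  0.7082244 ] 1.0391796696667022
green [296. 224.] [0.50459435 0.04869336] 281 dist 0.12747870501524705
```

View pics/w2_fit.png

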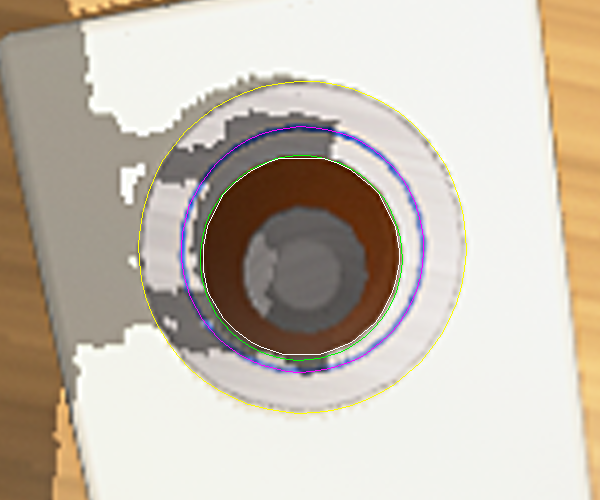

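The shaker stands upright and is about 1 mm from the centre, within measurement error. Next I'll press the button, with the gripper's narrow side towards the pan.

```bash
python3 - <<'E'
from fit import *
C=np.array([.6160,.1107]);B=np.array([.5046,.0487]); a=np.arctan2(*(C-B)[::-1])
move_pose([*B,.14],quat(a)); movel([*B,.062],v=.08); f0=np.array(get_ft_force())
hit=movel([*B,.0522],v=.012,until_force=9); print(hit,get_tcp_pos(),np.array(get_ft_force())-f0)
wait(.3); print(get_tcp_pos(),np.array(get_ft_force())-f0)
movel([*B,.14],v=.06); move_pose([.566,.111,.27],quat(.18)); snap("w3"); print(get_time()); fit("w3",C)
E
```

```text
True [0.50507971 0.04871326 0.05626403] [-1.47574821 -0.72470435  7.86271105]
[0.50507034 0.04871998 0.05624962] [-0.88877816  0.86230037  7.86249732]
16.825
pan [0.61579013 0.1105496 ] 229 med resid mm 0.3834490760101922
shaker [0.61497047 0.11122044] IoU 0.9354033261291723 off mm [-0.81966393  0.67084357] 1.0591883903410677
green [296. 224.] [0.50463661 0.04869435] 281 dist 0.12720526192066295
```

View pics/w3.png

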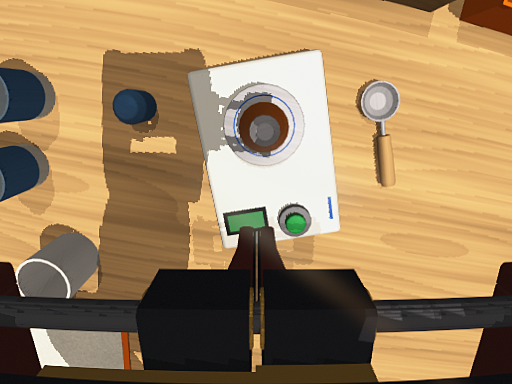

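It stopped at z = 56 mm under 7.9 N, so I'm not sure the button reached its full travel. I'll repeat the press in steps and log the force profile.

```bash
python3 - <<'E'
from fit import *
C=np.array([.6160,.1107]);B=np.array([.5046,.0487]); a=np.arctan2(*(C-B)[::-1])
move_pose([*B,.14],quat(a)); movel([*B,.066],v=.08); wait(.2); f0=np.array(get_ft_force())
for z in np.arange(.064,.0505,-.001):
    movel([*B,z],v=.02); wait(.1); f=np.array(get_ft_force())-f0
    print(round(z,4),round(get_tcp_pos()[2],5),f.round(2))
    if f[2]>16: break
movel([*B,.14],v=.06); wait(.1); print(get_ft_force()-f0,get_time())
E
```

```text
0.064 0.06397 [ 0.98 -1.15  1.31]
0.063 0.06297 [ 0.79 -0.93  0.64]
0.062 0.062 [ 1.11 -0.96  0.65]
0.061 0.06109 [ 0.12 -1.17  1.15]
0.06 0.06007 [ 1.23 -1.51  3.61]
0.059 0.05905 [ 0.49 -1.26  3.65]
0.058 0.05805 [ 0.92 -0.07  2.47]
0.057 0.05704 [ 1.32 -1.07  3.72]
0.056 0.05628 [-0.18 -1.84  7.73]
0.055 0.05604 [-2.1  -1.2  18.47]
[ 0.63920841 -0.85640892  0.50945431] 23.9417
```

The profile confirms a full press: contact at about 61 mm, spring force to 56.2 mm (about 5 mm of travel), then a hard stop. The first press reached that same depth. I'll do a last check and hand in.

```bash
python3 - <<'E'
from fit import *
C=np.array([.6160,.1107])
move_pose([.566,.111,.27],quat(.18)); snap("w4"); C,S,_=fit("w4",C)
if np.hypot(*(S-C))<.003: print(get_time(), job_done())
E
```

```text
pan [0.61578564 0.11055119] 230 med resid mm 0.39290660264686483
shaker [0.61501865 0.11122243] IoU 0.9373639692845578 off mm [-0.76699067  0.67124184] 1.0192351550521863
green [296. 224.] [0.50460407 0.04874836] 281 dist 0.12720428246303356
the job is handed in; nothing more can be done
24.6667 None
```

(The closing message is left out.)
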